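# Lower the telescoping work support by one hole

### The arm

A 6-joint arm with a two-finger parallel gripper is mounted at the origin on a cart in front of the work surface, level with it; the furniture and walls round the work are solid. World frame = base frame: x ahead of the robot, y to its left, z up, the work surface at z = 0. Lengths are in m, angles in rad, forces in N, time in s.
With the tool pointing down it reaches from about 0.35 to 0.85 m from the base axis. Payload 8.1 kg.
Tool frame: the origin (TCP) lies on the centre line of the jaws, within the pads' length; the fingertips stand 11 mm ahead of it and the grasp point (between the pads) lies 8 mm behind it (tip_reach is the z of the fingertips in the tool frame, in m); z points along the fingers, y is the direction in which the jaws open and shut (so a half turn about z gives the same grasp; the last joint's range is limited). The gripper opens to 93 mm and grips with 3 to 60 N. Pads are 15 mm wide; open, the fingers measure 128 mm over their backs; the gripper's body (75 mm by 188 mm) begins 65 mm behind the grasp point.
Start: joints at [-1.393, 0.13, 1.488, -0, 1.523, -0.085], TCP at [0.156, -0.579, 0.23] pointing down, gripper open.
Joint ranges: [-2.96, 2.96], [-0.89, 2.26], [0.02, 2.5], [-1.34, 4.48], [0, 2.73], [-2.66, 2.66]. Speed limits (rad/s): [2.39, 2.39, 2.79, 3.14, 3.14, 3.14].

### API

Orientations are given as a rotation vector (axis times angle).
In Python, from plant import read_state, read_camera, camera_params, close_job, silhouettes, tip_of, tip_reach gives the robot as it stands.
- The arm moves only by the shell command python3 -m creep 'ROWS' [FORCE]. ROWS is JSON, a list of rows, each a list of 5 numbers: the shift along the tool's x, y, z in m, then the turn about the tool's z in rad, then the closure in counts, from 0 (fully open) to 255 (shut). In form: [[dx, dy, dz, twist, gripper], ...]. A call has 1 to 12 rows; each row shifts and turns the commanded pose from where the row before left it, along the tool's axes as they then stand; what a row does not reach is not made up. A row lasts 1/12 s, in which the tool goes at most 41.7 mm and 7.16 degrees, less where a joint would pass 70% of its speed; a pose out of reach is approached as far as the arm can. A call is refused whole if a number of a shift passes 0.0417 or a number of a turn 0.125, either way. A call with a gripper value outside its range is refused whole. The fingers move at their own pace and stop on an object; FORCE is the grip in N (left out, the last holds). Time passes only in rows, so rows that do not move let the fingers close. It gives the time, the measured TCP pose, the force and the opening at its end, in the units of the state.
- read_state(): the state, without advancing time (a new reading comes with each control period).
- read_camera(name): name is "scene" or "top"; returns the picture (420x560x3 uint8, red, green, blue); there is no depth.
- camera_params(name): a dict with "fov_y" (degrees; the focal length in pixels is half the picture's height over the tangent of half this angle, whatever the lens; pixels are square), "cx", "cy" (the principal point, pixels), "position" and "rotation" of the camera in the world. Camera axes: x right, y down, z forward; pixel columns grow to the right and rows downward; lengths in m; the calibration is good to about 2 mm. A picture is of the moment at which its call begins. camera_params takes no time and is no camera call.
- close_job(): hands the job in, once; it reports no verdict.
Trained networks look in the newest picture that a camera, given by its name, has taken for a name from the list of things; names that differ only in an ending like _2 or _b are one class to them, and where a whole thing is asked for, a point or a joint stands for the part that bears it (a point fixed in the world has none). Each returns a list of dicts, best first, with "confidence" (0 to 1); they miss things now and then, are a little off and sometimes report something else, mostly with a low value. They report only what shows in the picture. A call takes as long as a camera call. They do not tell look-alikes from the thing itself.
- silhouettes(camera, query): "region" (420x560 bool, what is visible of it) and "pixel" ([column, row] in pixels, amid what is visible of it).
- tip_of(camera, query): "pixel" ([column, row] in pixels: a listed point, or the origin of a listed thing).
The state is a dict: "t": time; "q": joint angles; "dq": joint speeds; "joint_torque": joint torques, N m; "tool_pos": TCP position; "orientation": TCP orientation; "force": force on the tool from outside, world axes, zero at the start; "wrist_torque": the same for the moment, N m; "opening": finger opening in m.
Only numpy, scipy, OpenCV 4.12 (cv2) and the standard library are available. Lean on these libraries where they do the work, as an engineer would, in place of code of your own. Each camera call takes 0.05 s, during which the arm holds its last target.

### The job

The little telescoping work support on the wooden bench stands too high. Squeeze its side button in to free it, slide the head down, and let it click home into the next hole, so that the button has sprung fully out again. Feel for the hole and push gently, 10 N is plenty: do not drive the post down on its rubber buffer. Leave the things around it where they are, and let go of the support.

Things in the scene. Friction and masses are not known exactly. Their poses are not given: they have to be found in the camera images.
- stand: Fixed foot of the work support: a dark steel disc 116 mm across with a 38 mm square socket, 40 mm high in all. Origin: centre of its underside on the bench; z up; -x is the side on which the button sits.
- head_top (a point): Centre of the flat rubber top of the sliding head: an upright square grey tube, 36 x 36 mm, 105 mm tall (39 mm black collar at its lower end), sides along the stand's x and y, sliding straight down over a 22 mm aluminium post. Its top is 220 mm above the bench at the start. After the button is let go, push here until the catch drops in the hole and the head stops hard.
- button_face (a point): Centre of the round steel button's outer face, on the head's -x side (stand's frame), 26 mm below the head's top. 16 mm across; stands 9 mm out of the wall when out, 2 mm when fully in. Pressed along the stand's +x. To squeeze it, the other finger rests on the head's plain opposite side: 45 mm across before, 38 mm after pressing.
- head (a joint): Head travel, m: 0 at the start, grows downward, bottom stop 0.068. About 3 N of friction; stays where left. With the button out, the top slot's lower edge stops it after 1 to 25 mm. The next hole latches somewhere between 36 and 60 mm, different each time, to be felt (1.5 mm play). So hold the button in for the first 27 to 33 mm only, then let go of it and push on.
- button (a joint): How far the button is in, m: 0 out (catch in slot or hole), about 0.004 when let go with the catch riding on the post between holes, 0.007 fully in. In by 5 mm or more the head slides freely, even past the hole to the bottom stop (it can be raised again so). Spring: 3 N to start, 8 N fully in.
- post (a joint): How far the post is driven down on the rubber buffer in the foot, m: normally 0, then 1 mm for each 7 N put on the post through the catch; 0.0025 (about 19 N) is too hard; some 5 N beyond the sliding friction is enough to seat it.
- screw_jar: Bystander: white screw-top jar 64 mm across, 66 mm tall; origin at the centre of its underside. Not to be moved.
- carton: Bystander: brown carton 102 x 140 x 71 mm; origin at the centre of its underside. Not to be moved.
- tape_small: Bystander: small roll of tape lying flat, 60 mm across, 18 mm tall; origin at the centre of its underside. Not to be moved.
- driver: Bystander: screwdriver lying on the bench, 24 x 167 x 26 mm, long along its y; origin under its centre. Not to be moved.
Things that resemble listed ones, but are neither listed nor needed, are in the scene too. Leave any orange look-alike of the stand alone.

How it is judged:
By the outcome, as a careful person would: the job done as asked, in the order asked, and still so for the second after the job is handed in, with the robot touching nothing.
It also fails if it takes over 38 s, if anything falls off the work surface, if the arm or the gripper's body presses on something with over 40 N, if the wrist force passes 120 N, or if a joint passes its speed limit or range.

## Working session

There is one attempt and no reset: what is moved stays moved. The work goes in short steps, Python scripts to look and compute and a shell command to move; the robot and the scene stay as the last step left them, time stands still between calls to the robot, and variables do not carry over. Pictures are saved under pics/ and viewed, and the job is handed in when it is done.

```bash
ls; mkdir -p pics; python3 - <<'E'
from plant import *
import cv2,numpy as np
np.set_printoptions(precision=4,suppress=True)
s=read_state();print({k:s[k] for k in('t','q','tool_pos','orientation','force','opening')})
for c in('scene','top'):
    im=read_camera(c);cv2.imwrite(f'pics/{c}0.png',im[:,:,::-1]);print(c,camera_params(c))
    for q in('stand','head_top','button_face'):
        for r in tip_of(c,q):print(c,q,r)
print(tip_reach)
E
```

```text
pics
{'t': 0.0, 'q': array([-1.3934,  0.1312,  1.4893,  0.    ,  1.523 , -0.0854]), 'tool_pos': array([ 0.1558, -0.5788,  0.2286]), 'orientation': array([-3.1126, -0.4114,  0.0001]), 'force': array([-0.0407, -0.4772, -0.7008]), 'opening': 0.09303058062477312}
scene {'fov_y': 48.510298192109055, 'cx': 275.08143671273376, 'cy': 210.82489308705178, 'position': array([0.155 , 0.9983, 0.5809]), 'rotation': array([-0.5719,  2.3713, -1.528 ])}
scene stand {'pixel': [196.9, 270.6], 'confidence': 0.95}
scene stand {'pixel': [310.5, 280.3], 'confidence': 0.71}
scene stand {'pixel': [329.1, 249.5], 'confidence': 0.62}
scene head_top {'pixel': [317.7, 191.0], 'confidence': 0.92}
scene head_top {'pixel': [185.6, 184.4], 'confidence': 0.87}
scene head_top {'pixel': [339.8, 169.0], 'confidence': 0.72}
scene button_face {'pixel': [329.1, 208.9], 'confidence': 0.56}
scene button_face {'pixel': [350.4, 180.3], 'confidence': 0.53}
scene button_face {'pixel': [197.0, 196.7], 'confidence': 0.52}
top {'fov_y': 42.27073283351311, 'cx': 270.3084037047359, 'cy': 211.46478869000742, 'position': array([0.495 , 0.11  , 1.4669]), 'rotation': array([-2.1641,  2.2064, -0.0833])}
top stand {'pixel': [252.5, 251.8], 'confidence': 0.84}
top stand {'pixel': [307.1, 243.3], 'confidence': 0.76}
top stand {'pixel': [218.7, 149.6], 'confidence': 0.69}
top head_top {'pixel': [316.0, 247.0], 'confidence': 0.83}
top head_top {'pixel': [211.4, 134.9], 'confidence': 0.73}
top head_top {'pixel': [244.4, 249.1], 'confidence': 0.62}
top button_face {'pixel': [314.6, 246.3], 'confidence': 0.67}
top button_face {'pixel': [242.3, 263.0], 'confidence': 0.55}
top button_face {'pixel': [208.4, 146.4], 'confidence': 0.53}
top button_face {'pixel': [315.2, 254.9], 'confidence': 0.35}
0.011
```

View pics/scene0.png

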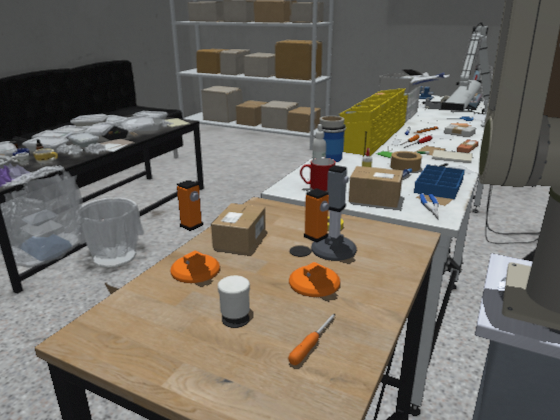

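View pics/top0.png

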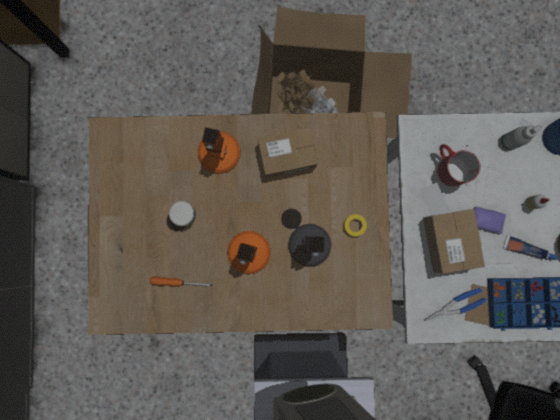

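```bash
python3 - <<'E'
import cv2
a=cv2.imread('pics/scene0.png')[150:310,150:390];cv2.imwrite('pics/s_crop.png',cv2.resize(a,None,fx=3.3,fy=3.3,interpolation=2))
a=cv2.imread('pics/top0.png')[100:290,180:350];cv2.imwrite('pics/t_crop.png',cv2.resize(a,None,fx=3.1,fy=3.1,interpolation=2))
E
```

```text
(no output)
```

View pics/s_crop.png

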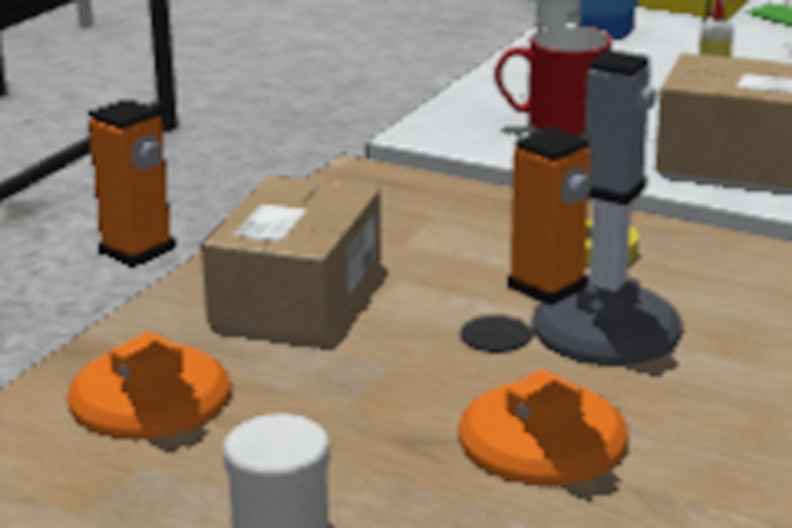

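View pics/t_crop.png

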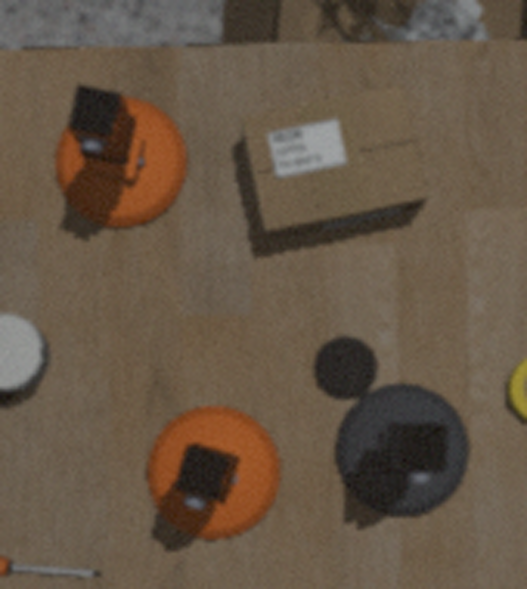

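The candidates are the orange supports at scene (186,184) / top (211,135) and scene (318,191) / top (244,249), and the grey one at scene (340,169) / top (316,247). The grey tube on a dark foot matches the description, so I choose that. The crop shows its button at about scene (346,180) and top (316,254), on the side facing the robot.

```bash
cat >h.py <<'E'
from plant import *
import cv2,numpy as np
from scipy.spatial.transform import Rotation as R
np.set_printoptions(precision=4,suppress=True)
def cam(c):
    p=camera_params(c);f=210/np.tan(np.radians(p['fov_y']/2));return p,f,R.from_rotvec(p['rotation']).as_matrix()
def ray(c,px):
    p,f,M=cam(c);d=M@np.array([(px[0]-p['cx'])/f,(px[1]-p['cy'])/f,1]);return p['position'],d
def atz(c,px,z):
    o,d=ray(c,px);return o+d*(z-o[2])/d[2]
def proj(c,X):
    p,f,M=cam(c);v=(np.atleast_2d(X)-p['position'])@M;return np.c_[f*v[:,0]/v[:,2]+p['cx'],f*v[:,1]/v[:,2]+p['cy']]
def tri(a,b):
    A=[];B=[]
    for o,d in(a,b):
        d=d/np.linalg.norm(d);P=np.eye(3)-np.outer(d,d);A.append(P);B.append(P@o)
    return np.linalg.lstsq(np.vstack(A),np.hstack(B),rcond=None)[0]
E
python3 - <<'E'
from h import *
print('toptri',tri(ray('scene',[339.8,169]),ray('top',[316,247])))
print('top z.22',atz('scene',[339.8,169],.22),atz('top',[316,247],.22))
print('stand z0',atz('scene',[329.1,249.5],0),atz('top',[307.1,243.3],0))
print('btn',tri(ray('scene',[350.4,180.3]),ray('top',[315.2,254.9])),atz('scene',[350.4,180.3],.194),atz('top',[315.2,254.9],.194))
for n,a,z in(('orange1',[244.4,249.1],.22),('orange2',[211.4,134.9],.22)):print(n,atz('top',a,z))
for q in('stand','head_top','screw_jar','carton','tape_small','driver'):
  for c in('scene','top'):
    for r in silhouettes(c,q):
        m=r['region'].astype(np.uint8);cs,_=cv2.findContours(m,0,1);k=max(cs,key=cv2.contourArea);print(c,q,round(r['confidence'],2),np.array(r['pixel']),m.sum(),cv2.minAreaRect(k), atz('top',r['pixel'],.03 if q!='head_top' else .22) if c=='top' else '')
E
```

```text
toptri [0.5024 0.002  0.2165]
top z.22 [0.4985 0.0112 0.22  ] [0.503  0.0025 0.22  ]
stand z0 [0.5162 0.0097 0.    ] [0.5149 0.0073 0.    ]
btn [0.4799 0.0007 0.1915] [0.473  0.0051 0.194 ] [0.4848 0.0026 0.194 ]
orange1 [0.5014 0.1665 0.22  ]
orange2 [0.7678 0.239  0.22  ]
scene stand 0.87 [191.5 250.8] 2291 ((195.0, 266.0), (32.0, 48.0), 90.0) 
scene stand 0.82 [333.  236.4] 1580 ((333.5, 247.0), (24.0, 43.0), 90.0) 
scene stand 0.61 [313.4 268.6] 2484 ((314.6506652832031, 280.5684814453125), (48.8287467956543, 34.92496871948242), 24.443954467773438) 
top stand 0.85 [252.9 251.1] 1498 ((248.75001525878906, 251.75001525878906), (43.133514404296875, 42.42640686035156), 45.0) [0.4967 0.1528 0.03  ]
top stand 0.81 [306.7 242.4] 1476 ((309.5, 244.5), (42.42640686035156, 42.42640686035156), 45.0) [0.5169 0.0104 0.03  ]
top stand 0.25 [185.1 213.8] 493 ((182.00003051757812, 213.50001525878906), (24.59674835205078, 24.149532318115234), 26.56505012512207) [0.5988 0.3308 0.03  ]
scene head_top 0.86 [337.2 185.2] 833 ((338.5, 188.0), (46.0, 21.0), 90.0) 
scene head_top 0.7 [334.8 224.1] 271 (
[... 1185 characters left out ...]
6.8109588623047), (54.332313537597656, 48.7003059387207), 6.340191841125488) 
top carton 0.73 [287.5 151. ] 2231 ((287.29449462890625, 151.93975830078125), (42.17227554321289, 55.37615966796875), 78.43986511230469) [0.7619 0.0558 0.03  ]
scene tape_small 0.6 [344.1 223. ] 23 ((342.0, 223.0), (2.0, 8.0), 0.0) 
top tape_small 0.74 [353.6 229.4] 290 ((354.6999816894531, 225.10000610351562), (21.0190372467041, 21.913463592529297), 26.56505012512207) [ 0.5488 -0.1146  0.03  ]
scene driver 0.72 [306.2 345.1] 503 ((311.220703125, 339.251708984375), (12.124641418457031, 60.87234115600586), 41.6335334777832) 
top driver 0.81 [165.7 282.7] 294 ((167.0, 280.5), (9.0, 34.0), 90.0) [0.4184 0.3832 0.03  ]
```

```bash
python3 - <<'E'
import cv2
a=cv2.imread('pics/top0.png')[215:275,280:350];cv2.imwrite('pics/t_crop2.png',cv2.resize(a,None,fx=10,fy=10,interpolation=2))
a=cv2.imread('pics/scene0.png')[155:265,300:370];cv2.imwrite('pics/s_crop2.png',cv2.resize(a,None,fx=5.4,fy=5.4,interpolation=2))
E
```

```text
(no output)
```

View pics/t_crop2.png

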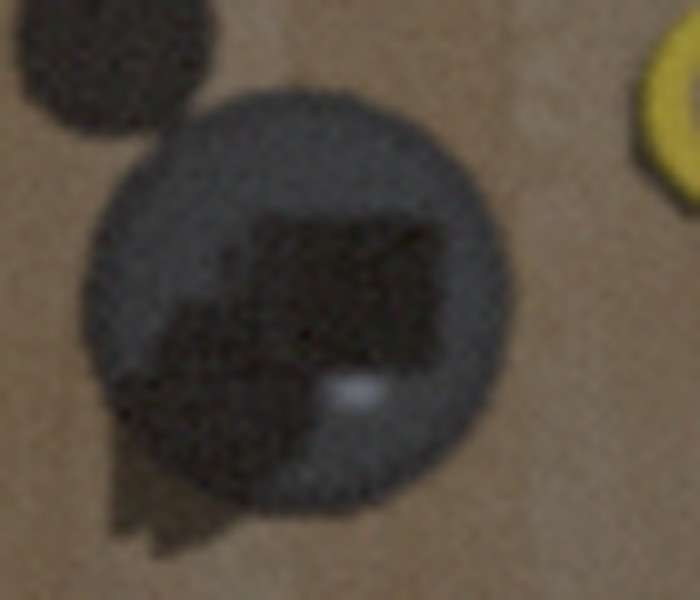

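View pics/s_crop2.png

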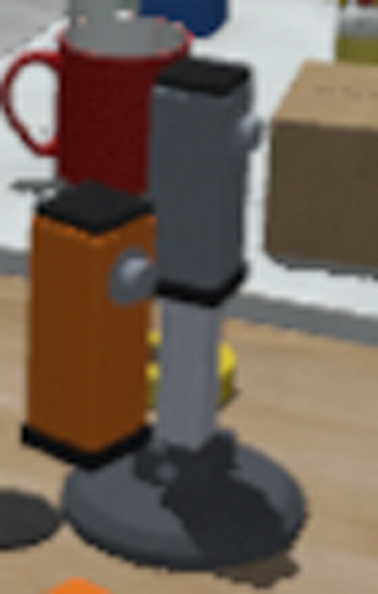

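```bash
python3 - <<'E'
from h import *
print('top head',atz('top',[316.1,244.3],.22),'foot',atz('top',[309.7,245.2],.012), atz('scene',[333.5,250],.012))
print('scene head',atz('scene',[338,169.2],.22),'tri',tri(ray('scene',[338,169.2]),ray('top',[316.1,244.3])))
P=[atz('scene',p,.22) for p in([328.1,170.7],[332.4,165.7],[346.7,167.6],[345,172.6])];print(np.array(P))
# top edges
print(atz('top',[307,236.8],.22),atz('top',[324,236.5],.22),atz('top',[323.6,252],.22))
print('btn tops',atz('top',[315.6,254],.196),atz('scene',[346.6,179.3],.194),tri(ray('scene',[346.6,179.3]),ray('top',[315.6,254])))
# model projections for candidate center/yaw
im={c:cv2.imread(f'pics/{c}0.png') for c in('scene','top')}
best=[]
c=np.array([.506,.003]);
for yaw in(-5,0,5):
    a=np.radians(yaw);M=np.array([[np.cos(a),-np.sin(a)],[np.sin(a),np.cos(a)]])
    q=np.array([[-18,-18],[-18,18],[18,18],[18,-18]])/1e3@M.T+c
    T=np.c_[q,np.full(4,.22)];Bm=np.c_[q,np.full(4,.115)]
    b=np.r_[M@np.array([-.027,0])+c,.194]
    print(yaw,'scene top',proj('scene',T).round(1).tolist(),'bot',proj('scene',Bm).round(1).tolist(),'btn',proj('scene',b),'TOP',proj('top',T).round(1).tolist(),proj('top',b))
E
```

```text
top head [0.5092 0.0021 0.22  ] foot [0.5095 0.0013 0.012 ] [0.498  0.0276 0.012 ]
scene head [0.5017 0.0144 0.22  ] tri [0.5079 0.0012 0.2149]
[[ 0.5186  0.0344  0.22  ]
 [ 0.5225 -0.0036  0.22  ]
 [ 0.4874 -0.0054  0.22  ]
 [ 0.4791  0.0295  0.22  ]]
[0.5268 0.0225 0.22  ] [ 0.5267 -0.0165  0.22  ] [ 0.4913 -0.0146  0.22  ]
btn tops [0.4869 0.0018 0.196 ] [0.4832 0.0027 0.194 ] [0.4854 0.001  0.1931]
-5 scene top [[348.2, 166.7], [341.7, 171.0], [327.7, 168.4], [334.4, 164.2]] bot [[345.7, 207.1], [339.4, 212.3], [326.0, 209.1], [332.5, 204.1]] btn [[347.8816 179.9266]] TOP [[323.1, 254.1], [307.4, 253.0], [308.4, 237.3], [324.1, 238.4]] [[314.079 257.386]]
0 scene top [[347.8, 166.4], [342.6, 170.9], [328.0, 168.7], [333.5, 164.2]] bot [[345.4, 206.8], [340.3, 212.2], [326.3, 209.5], [331.7, 204.2]] btn [[348.2558 179.6194]] TOP [[323.8, 253.4], [308.1, 253.7], [307.7, 238.0], [323.4, 237.7]] [[315.0872 257.4105]]
5 scene top [[347.3, 166.1], [343.5, 170.8], [328.5, 168.9], [332.7, 164.3]] bot [[344.9, 206.5], [341.1, 212.1], [326.7, 209.8], [330.9, 204.3]] btn [[348.5458 179.2997]] TOP [[324.4, 252.7], [308.8, 254.4], [307.1, 238.7], [322.7, 237.1]] [[316.0932 257.3467]]
```

```bash
python3 - <<'E'
from h import *
ims={c:cv2.imread(f'pics/{c}0.png') for c in('scene','top')}
out=[]
for c,(r0,r1,c0,c1) in(('scene',(158,216,320,356)),('top',(228,264,298,334))):
  for yaw in(None,0,):
    k=12 if c=='scene' else 12
    a=cv2.resize(ims[c][r0:r1,c0:c1],None,fx=k,fy=k,interpolation=cv2.INTER_CUBIC)
    a=cv2.convertScaleAbs(a,alpha=1.8)
    if yaw is not None:
      t=np.radians(yaw);M=np.array([[np.cos(t),-np.sin(t)],[np.sin(t),np.cos(t)]])
      q=np.array([[-18,-18],[-18,18],[18,18],[18,-18]])/1e3@M.T+[.509,.002]
      for z in(.22,.115):
        p=(proj(c,np.c_[q,np.full(4,z)])+.5-[c0,r0])*k
        cv2.polylines(a,[p.astype(np.int32)],True,(0,255,0) if z>.2 else (0,255,255),1)
    out.append(a)
s=np.hstack([cv2.resize(x,None,fx=.86,fy=.86) for x in out[:2]]);t=np.hstack(out[2:])
cv2.imwrite('pics/z1.png',s);cv2.imwrite('pics/z2.png',cv2.resize(t,None,fx=.9,fy=.9));print(s.shape,t.shape)
E
```

```text
(599, 744, 3) (432, 864, 3)
```

View pics/z1.png

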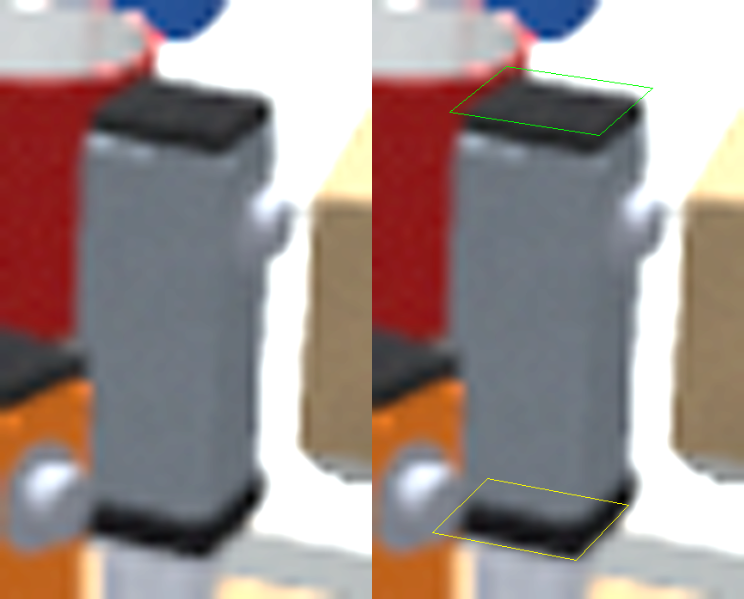

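View pics/z2.png

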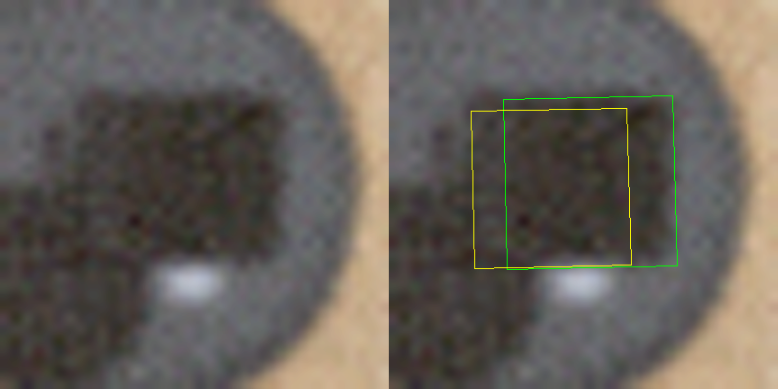

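```bash
cat >>h.py <<'E'
def rel(target,yaw_y=0.0):
    s=read_state();M=R.from_rotvec(s['orientation']).as_matrix()
    d=M.T@(np.array(target)-s['tool_pos'])
    y=M[:,1];ang=np.arctan2(y[1],y[0])
    print('t',s['t'],'pos',s['tool_pos'],'F',s['force'],'open',s['opening'],'q6',s['q'][5])
    print('M',M.round(4).tolist());print('tool-delta',d,'jaw angle',np.degrees(ang))
E
python3 -c "
from h import *
rel([.508,.003,.29])"
```

```text
t 1.0 pos [ 0.1559 -0.5794  0.2297] F [0.062  0.0954 0.1609] open 0.09295746777043641 q6 -0.08539968637167007
M [[0.9657, 0.2598, 0.0], [0.2598, -0.9657, -0.0], [0.0, 0.0, -1.0]]
tool-delta [ 0.4913 -0.4709 -0.0603] jaw angle -74.94243342533507
```

```bash
python3 -m creep '[[0,0,-0.006,-0.119,0],[0,0,-0.006,-0.119,0],[0,0,-0.006,-0.119,0],[0,0,-0.006,-0.119,0],[0,0,-0.006,-0.119,0],[0,0,-0.006,-0.119,0],[0,0,-0.006,-0.119,0],[0,0,-0.006,-0.119,0],[0,0,-0.006,-0.119,0],[0,0,-0.006,-0.119,0],[0,0,-0.006,-0.119,0],[0,0,0,0,0]]' 12; python3 -c "
from h import *
rel([.508,.003,.29])"
```

```text
t: 2.0
tool_pos: [0.156, -0.58, 0.2972]
orientation: [2.213, 2.228, -0.002]
force: [-0.1, -0.5, 0.1]
opening: 0.0929
t 2.0 pos [ 0.156  -0.58    0.2972] F [-0.0599 -0.5189  0.1227] open 0.0929202027060476 q6 -1.4001744443453352
M [[-0.0068, 1.0, 0.0003], [1.0, 0.0068, -0.0022], [-0.0022, 0.0003, -1.0]]
tool-delta [0.5806 0.356  0.006 ] jaw angle 0.3889931443779076
```

```bash
python3 -m creep '[[0.034,0.021,0,0,0],[0.034,0.021,0,0,0],[0.034,0.021,0,0,0],[0.034,0.021,0,0,0],[0.034,0.021,0,0,0],[0.034,0.021,0,0,0],[0.034,0.021,0,0,0],[0.034,0.021,0,0,0],[0.034,0.021,0,0,0],[0.034,0.021,0,0,0],[0.034,0.021,0,0,0],[0.034,0.021,0,0,0]]'; python3 -m creep '[[0.034,0.021,0,0,0],[0.034,0.021,0,0,0],[0.034,0.021,0,0,0],[0.034,0.021,0,0,0],[0.034,0.021,0,0,0],[0,0,0,0,0],[0,0,0,0,0]]'; python3 - <<'E'
from h import *
rel([.508,.003,.186])
for c in('scene','top'): cv2.imwrite(f'pics/{c}1.png',read_camera(c)[:,:,::-1])
E
```

```text
t: 3.0
tool_pos: [0.408, -0.1693, 0.2956]
orientation: [2.225, 2.217, 0.0]
force: [2.1, -1.0, 0.0]
opening: 0.093
t: 3.58
tool_pos: [0.5126, 0.0009, 0.2948]
orientation: [-2.219, -2.222, 0.001]
force: [0.4, -0.7, -0.2]
opening: 0.0927
t 3.5833 pos [0.5126 0.0009 0.2948] F [ 0.4473 -0.7428 -0.2144] open 0.0927448870509359 q6 -0.0995125393993475
M [[-0.0012, 1.0, -0.0014], [1.0, 0.0012, 0.0001], [0.0001, -0.0014, -1.0]]
tool-delta [ 0.0021 -0.0044  0.1088] jaw angle 0.06940391924235968
```

View pics/scene1.png

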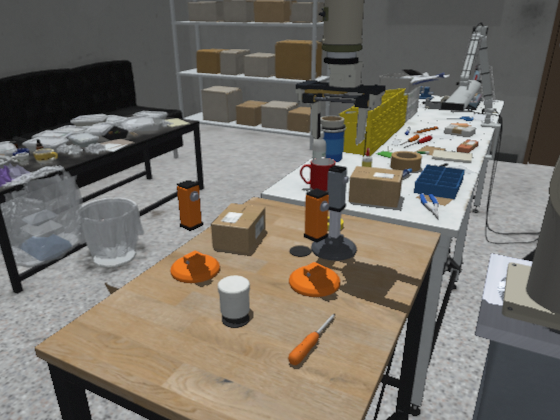

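View pics/top1.png

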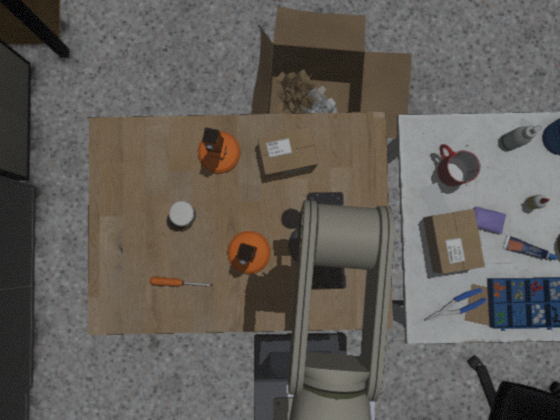

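```bash
python3 - <<'E'
from h import *
im=cv2.imread('pics/scene1.png')
s=read_state()['tool_pos']
P=np.array([[s[0]+d,s[1],s[2]-.011] for d in(-.0465,0,.0465)])
p=proj('scene',P);print(p)
r0,r1,c0,c1=75,185,300,390;k=5
a=cv2.convertScaleAbs(cv2.resize(im[r0:r1,c0:c1],None,fx=k,fy=k,interpolation=2),alpha=1.5)
for x in p:cv2.circle(a,tuple(((x+.5-[c0,r0])*k).astype(int).tolist()),3,(0,255,0),1)
cv2.imwrite('pics/z3.png',a)
E
```

```text
[[356.8373 142.712 ]
 [337.5389 140.2654]
 [318.9285 137.906 ]]
```

View pics/z3.png

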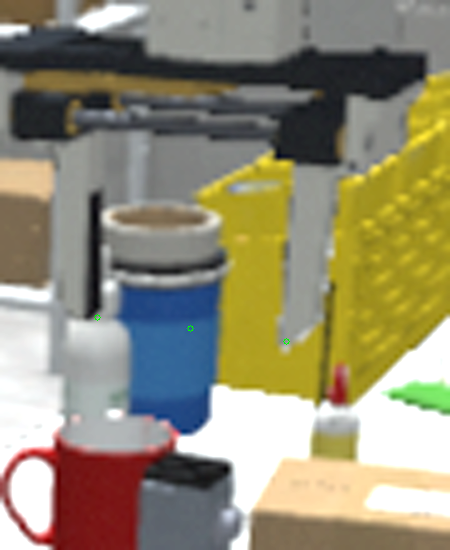

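```bash
python3 -m creep '[[0.002,-0.005,0,0,0],[0,0,0.025,0,0],[0,0,0.025,0,0],[0,0,0.025,0,0],[0,0,0.025,0,0],[0,0,0.008,0,0],[0,0,0,0,0],[0,0,0,0,0]]'; python3 - <<'E'
from h import *
rel([.507,.003,.186])
im=read_camera('scene')[:,:,::-1]
r0,r1,c0,c1=120,220,290,390;k=6
cv2.imwrite('pics/z4.png',cv2.convertScaleAbs(cv2.resize(im[r0:r1,c0:c1],None,fx=k,fy=k,interpolation=2),alpha=1.5))
E
```

```text
t: 4.35
tool_pos: [0.5072, 0.0002, 0.1885]
orientation: [2.222, 2.22, 0.0]
force: [-0.6, -0.8, 0.5]
opening: 0.0929
t 4.35 pos [0.5072 0.0002 0.1885] F [-0.5835 -0.7972  0.4699] open 0.09287196276300391 q6 -0.09992615251791415
M [[0.0008, 1.0, 0.0003], [1.0, -0.0008, -0.0], [-0.0, 0.0003, -1.0]]
tool-delta [ 0.0028 -0.0002  0.0025] jaw angle -0.044870953491979074
```

View pics/z4.png

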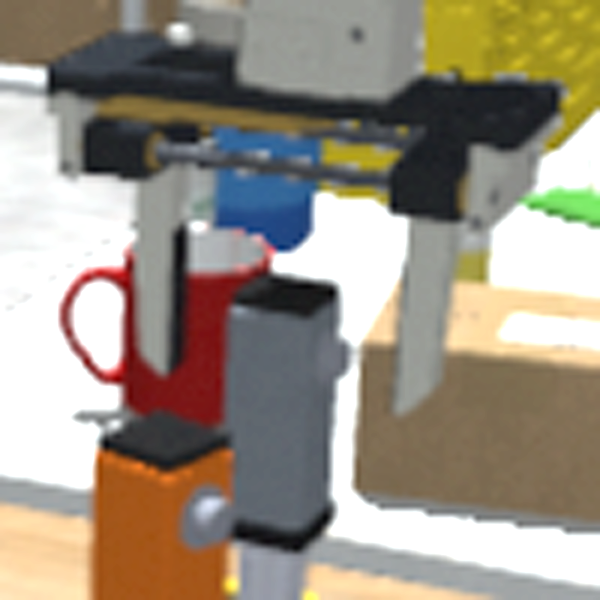

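```bash
python3 -m creep '[[0.0025,0,0.0025,0,100],[0,0,0,0,120],[0,0,0,0,128],[0,0,0,0,128],[0,0,0,0,128]]' 12; python3 -c "
from h import *
rel([.507,.003,.186])"
```

```text
t: 4.82
tool_pos: [0.5075, 0.0035, 0.1855]
orientation: [2.22, 2.222, 0.0]
force: [0.5, 0.7, -0.4]
opening: 0.0646
t 4.8167 pos [0.5075 0.0035 0.1855] F [ 0.5103  0.7452 -0.3502] open 0.06455902800972324 q6 -0.09527397743640247
M [[-0.0012, 1.0, 0.0005], [1.0, 0.0012, -0.0001], [-0.0001, 0.0005, -1.0]]
tool-delta [-0.0005 -0.0005 -0.0005] jaw angle 0.06722832256977382
```

```bash
python3 -m creep '[[0,0,0,0,132],[0,0,0,0,132],[0,0,0,0,132],[0,0,0,0,132],[0,0,0,0,132]]' 12; python3 - <<'E'
from h import *
rel([.507,.003,.186])
im=read_camera('scene')[:,:,::-1]
r0,r1,c0,c1=120,220,290,390;k=6
cv2.imwrite('pics/z5.png',cv2.convertScaleAbs(cv2.resize(im[r0:r1,c0:c1],None,fx=k,fy=k,interpolation=2),alpha=1.5))
E
```

```text
t: 5.23
tool_pos: [0.5066, 0.0033, 0.1848]
orientation: [-2.22, -2.222, 0.002]
force: [-6.0, -0.8, 1.9]
opening: 0.0452
t 5.2333 pos [0.5066 0.0033 0.1848] F [-6.0013 -0.7516  1.871 ] open 0.04523924470203347 q6 -0.09529723597109079
M [[-0.001, 1.0, -0.0018], [1.0, 0.0009, -0.0002], [-0.0002, -0.0018, -1.0]]
tool-delta [-0.0003  0.0004 -0.0012] jaw angle 0.05441374185651513
```

View pics/z5.png

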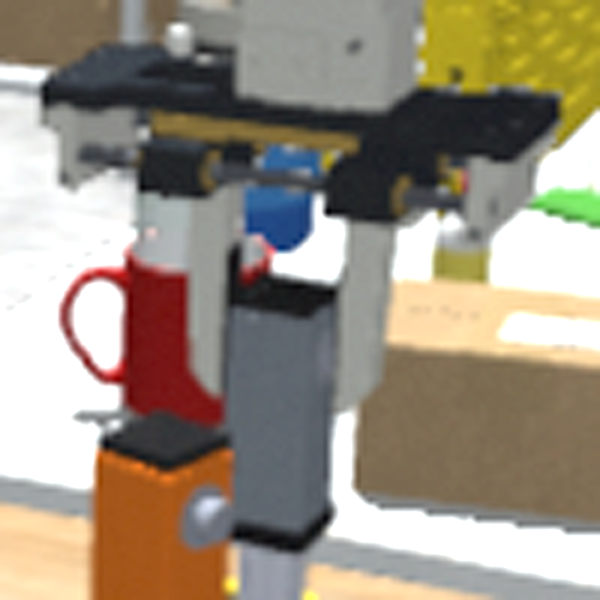

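```bash
python3 -m creep '[[0,-0.001,0,0,140],[0,0,0,0,160],[0,0,0,0,165],[0,0,0,0,165],[0,0,0,0,165],[0,0,0,0,165]]' 12; python3 -c "
from h import *
rel([.507,.003,.186])"
```

```text
t: 5.78
tool_pos: [0.5069, 0.0032, 0.1851]
orientation: [2.22, 2.222, 0.001]
force: [4.8, -1.7, -4.2]
opening: 0.038
t 5.7833 pos [0.5069 0.0032 0.1851] F [ 4.7883 -1.662  -4.206 ] open 0.037987469494753054 q6 -0.09548438746200284
M [[-0.0009, 1.0, 0.0012], [1.0, 0.0009, -0.0003], [-0.0003, 0.0012, -1.0]]
tool-delta [-0.0002  0.0001 -0.0009] jaw angle 0.048752446393157324
```

```bash
python3 -m creep '[[0,0,0.002,0,165],[0,0,0.003,0,165],[0,0,0.003,0,165],[0,0,0.003,0,165],[0,0,0,0,165]]'; python3 -c "
from h import *
rel([.507,.003,.155])"
```

```text
t: 6.2
tool_pos: [0.5068, 0.0033, 0.1737]
orientation: [2.22, 2.222, 0.001]
force: [6.8, -3.2, -2.5]
opening: 0.0384
t 6.2 pos [0.5068 0.0033 0.1737] F [ 6.7894 -3.1839 -2.5296] open 0.038358901892487744 q6 -0.09544564907485244
M [[-0.0009, 1.0, 0.0011], [1.0, 0.0009, -0.0003], [-0.0003, 0.0011, -1.0]]
tool-delta [-0.0003  0.0002  0.0187] jaw angle 0.05059041052293294
```

```bash
python3 -m creep '[[0,0,0.004,0,165],[0,0,0.004,0,165],[0,0,0.004,0,165],[0,0,0.004,0,165],[0,0,0.003,0,165],[0,0,0,0,165]]'; python3 - <<'E'
from h import *
rel([.507,.003,.155])
im=read_camera('scene')[:,:,::-1]
r0,r1,c0,c1=120,260,290,390;k=4.2
cv2.imwrite('pics/z6.png',cv2.convertScaleAbs(cv2.resize(im[r0:r1,c0:c1],None,fx=k,fy=k,interpolation=2),alpha=1.5))
E
```

```text
t: 6.7
tool_pos: [0.5068, 0.0033, 0.1544]
orientation: [2.22, 2.222, 0.001]
force: [8.5, -3.6, -3.8]
opening: 0.0385
t 6.7 pos [0.5068 0.0033 0.1544] F [ 8.5422 -3.6467 -3.8244] open 0.038454619667243936 q6 -0.09543799884184077
M [[-0.0009, 1.0, 0.0011], [1.0, 0.0009, -0.0002], [-0.0002, 0.0011, -1.0]]
tool-delta [-0.0003  0.0002 -0.0006] jaw angle 0.048814602258903314
```

View pics/z6.png

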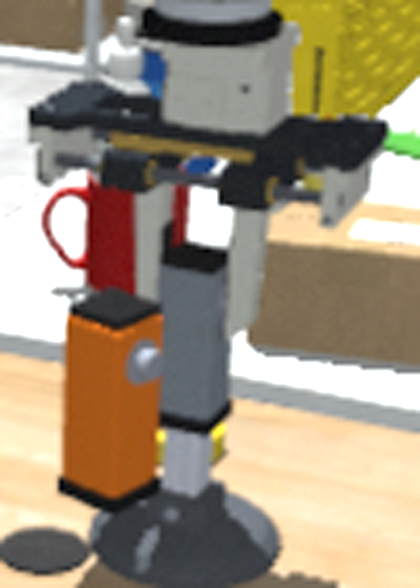

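```bash
python3 -m creep '[[0,0,0,0,60],[0,0,0,0,60],[0,0,0,0,60],[0,0,-0.02,0,60],[0,0,-0.03,0,60],[0,0,-0.02,0,255],[0.000,0.001,0,0,255],[0,0,0,0,255],[0,0,0,0,255],[0,0,0,0,255],[0,0,0,0,255]]'; python3 - <<'E'
from h import *
rel([.508,.003,.205])
im=read_camera('scene')[:,:,::-1]
r0,r1,c0,c1=120,260,290,390;k=4.2
cv2.imwrite('pics/z7.png',cv2.convertScaleAbs(cv2.resize(im[r0:r1,c0:c1],None,fx=k,fy=k,interpolation=2),alpha=1.5))
E
```

```text
t: 7.67
tool_pos: [0.5064, 0.0036, 0.2235]
orientation: [-2.219, -2.221, 0.003]
force: [-1.2, -0.1, -0.5]
opening: 0.0362
t 7.6667 pos [0.5064 0.0036 0.2235] F [-1.1519 -0.0874 -0.4897] open 0.03618531975069874 q6 -0.0952541742885138
M [[-0.001, 1.0, -0.0028], [1.0, 0.001, 0.0004], [0.0004, -0.0028, -1.0]]
tool-delta [-0.0006  0.0017  0.0185] jaw angle 0.058491977466995096
```

View pics/z7.png

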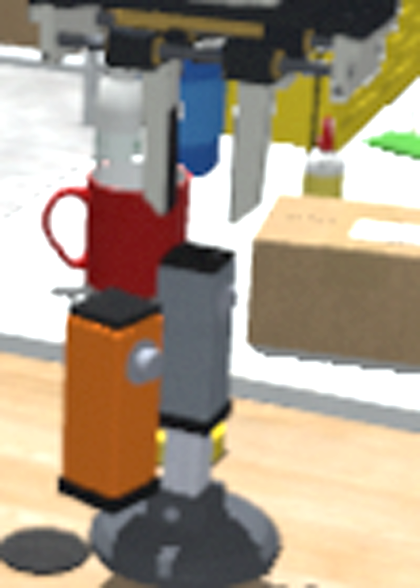

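```bash
python3 -m creep '[[0,0.0015,0.004,0,255],[0,0,0.004,0,255],[0,0,0.004,0,255],[0,0,0.004,0,255],[0,0,0,0,255],[0,0,0,0,255]]' 20; python3 -m creep '[[0,0,0.001,0,255],[0,0,0.001,0,255],[0,0,0.001,0,255],[0,0,0,0,255]]'
```

```text
t: 8.22
tool_pos: [0.5085, 0.0035, 0.2086]
orientation: [-2.22, -2.222, 0.001]
force: [-0.9, -0.1, 0.0]
opening: 0.0002
t: 8.55
tool_pos: [0.5088, 0.0035, 0.206]
orientation: [-2.22, -2.223, 0.0]
force: [-0.4, 0.3, -0.8]
opening: 0.0006
```

```bash
python3 -m creep '[[0,0,0.0015,0,255],[0,0,0.0015,0,255],[0,0,0.0015,0,255],[0,0,0,0,255]]';python3 -m creep '[[0,0,0.0015,0,255],[0,0,0.001,0,255],[0,0,0,0,255]]'
```

```text
t: 8.88
tool_pos: [0.5086, 0.0035, 0.2012]
orientation: [-2.22, -2.222, 0.001]
force: [-1.0, -0.0, -0.7]
opening: 0.0002
t: 9.13
tool_pos: [0.5089, 0.0034, 0.1993]
orientation: [2.22, 2.222, 0.0]
force: [-0.6, -0.7, 3.0]
opening: 0.0009
```

```bash
python3 -m creep '[[0,0,0.0008,0,255],[0,0,0.0008,0,255],[0,0,0,0,255]]' | egrep 'pos|force'
```

```text
tool_pos: [0.5089, 0.0034, 0.1977]
force: [-1.9, 1.5, 5.6]
```

```bash
python3 -m creep '[[0,0,0.0008,0,255],[0,0,0.0008,0,255],[0,0,0,0,255]]'  | egrep 'pos|force'
```

```text
tool_pos: [0.5089, 0.0034, 0.1959]
force: [-0.3, 0.5, 3.2]
```

```bash
python3 -m creep '[[0,0,0.0008,0,255],[0,0,0.0008,0,255],[0,0,0,0,255]]'  | egrep 'pos|force'
```

```text
tool_pos: [0.5089, 0.0035, 0.1942]
force: [-1.3, -0.5, 3.9]
```

```bash
python3 -m creep '[[0,0,0.0008,0,255],[0,0,0.0008,0,255],[0,0,0,0,255]]'  | egrep 'pos|force'
```

```text
tool_pos: [0.5089, 0.0034, 0.1926]
force: [0.4, -0.7, 3.4]
```

```bash
python3 -m creep '[[0,0,0.0008,0,255],[0,0,0.0008,0,255],[0,0,0,0,255]]'  | egrep 'pos|force'
```

```text
tool_pos: [0.5089, 0.0035, 0.191]
force: [-0.1, -1.1, 3.5]
```

```bash
python3 -m creep '[[0,0,0.0008,0,255],[0,0,0.0008,0,255],[0,0,0,0,255]]'  | egrep 'pos|force'
```

```text
tool_pos: [0.5089, 0.0035, 0.1894]
force: [1.0, -0.4, 4.1]
```

```bash
python3 -m creep '[[0,0,0.0008,0,255],[0,0,0.0008,0,255],[0,0,0,0,255]]'  | egrep 'pos|force'
```

```text
tool_pos: [0.5089, 0.0035, 0.1878]
force: [0.1, 0.5, 4.7]
```

```bash
python3 -m creep '[[0,0,0.0008,0,255],[0,0,0.0008,0,255],[0,0,0,0,255]]'  | egrep 'pos|force'
```

```text
tool_pos: [0.5089, 0.0035, 0.1862]
force: [1.4, -0.3, 4.0]
```

```bash
python3 -m creep '[[0,0,0.0008,0,255],[0,0,0.0008,0,255],[0,0,0,0,255]]'  | egrep 'pos|force'
```

```text
tool_pos: [0.5089, 0.0035, 0.1846]
force: [1.6, -0.5, 3.3]
```

```bash
python3 -m creep '[[0,0,0.0008,0,255],[0,0,0.0008,0,255],[0,0,0,0,255]]'  | egrep 'pos|force'
```

```text
tool_pos: [0.5088, 0.0034, 0.183]
force: [1.1, 0.4, 3.8]
```

```bash
python3 -m creep '[[0,0,0.0008,0,255],[0,0,0.0008,0,255],[0,0,0,0,255]]'  | egrep 'pos|force'
```

```text
tool_pos: [0.5086, 0.0034, 0.1811]
force: [0.3, -0.5, 1.9]
```

```bash
python3 -m creep '[[0,0,0.0006,0,255],[0,0,0,0,255]]'  | egrep 'pos|force'
```

```text
tool_pos: [0.5085, 0.0035, 0.1804]
force: [0.2, 0.2, 0.9]
```

```bash
python3 -m creep '[[0,0,0.0006,0,255],[0,0,0,0,255]]'  | egrep 'pos|force'
```

```text
tool_pos: [0.5084, 0.0035, 0.1798]
force: [0.2, -1.0, 1.8]
```

```bash
python3 -m creep '[[0,0,0.0006,0,255],[0,0,0,0,255]]'  | egrep 'pos|force'
```

```text
tool_pos: [0.5085, 0.0035, 0.1796]
force: [-0.4, 0.1, 2.8]
```

```bash
python3 -m creep '[[0,0,0.0006,0,255],[0,0,0,0,255]]'  | egrep 'pos|force'
```

```text
tool_pos: [0.5085, 0.0035, 0.1792]
force: [-3.7, 0.8, 4.5]
```

```bash
python3 -m creep '[[0,0,0.0006,0,255],[0,0,0,0,255]]'  | egrep 'pos|force'
```

```text
tool_pos: [0.5085, 0.0035, 0.1789]
force: [-4.1, 0.2, 5.6]
```

```bash
python3 -m creep '[[0,0,0.0006,0,255],[0,0,0,0,255]]'  | egrep 'pos|force'
```

```text
tool_pos: [0.5086, 0.0035, 0.1785]
force: [-5.0, 0.1, 7.9]
```

```bash
python3 -m creep '[[0,0,0.0004,0,255],[0,0,0,0,255]]'  | egrep 'pos|force'; python3 - <<'E'
from h import *
rel([.508,.003,.205])
im=read_camera('scene')[:,:,::-1]
r0,r1,c0,c1=150,260,290,390;k=5.4
cv2.imwrite('pics/z8.png',cv2.convertScaleAbs(cv2.resize(im[r0:r1,c0:c1],None,fx=k,fy=k,interpolation=2),alpha=1.5))
E
```

```text
tool_pos: [0.5086, 0.0035, 0.1784]
force: [-5.7, 0.2, 9.6]
t 13.05 pos [0.5086 0.0035 0.1784] F [-5.6773  0.1736  9.6256] open 0.0005599794466324481 q6 -0.09499857979447845
M [[-0.001, 1.0, -0.0003], [1.0, 0.001, -0.0], [-0.0, -0.0003, -1.0]]
tool-delta [-0.0005 -0.0006 -0.0266] jaw angle 0.060003527286089965
```

View pics/z8.png

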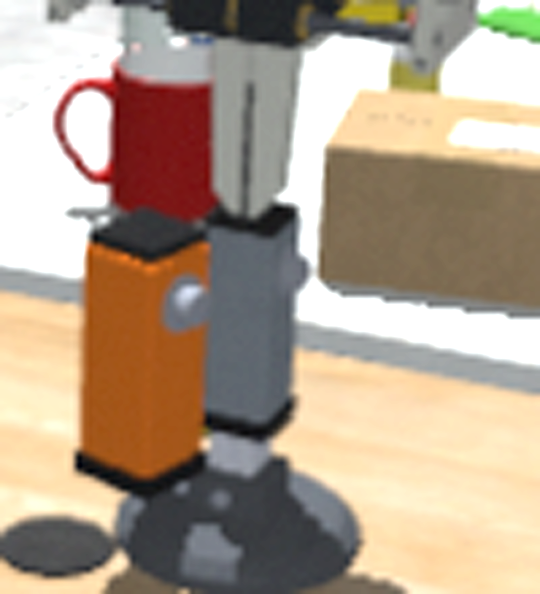

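```bash
python3 -m creep '[[0,0,-0.002,0,255],[0,0,-0.008,0,255],[0,0,-0.025,0,255],[0,0,-0.04,0,255],[0,0,-0.04,0,255],[0,0,0,0,255],[0,0,0,0,255],[0,0,0,0,255]]'; python3 - <<'E'
from h import *
im=read_camera('scene')[:,:,::-1]
cv2.imwrite('pics/scene9.png',im)
r0,r1,c0,c1=150,260,290,390;k=5.4
cv2.imwrite('pics/z9.png',cv2.convertScaleAbs(cv2.resize(im[r0:r1,c0:c1],None,fx=k,fy=k,interpolation=2),alpha=1.5))
b=cv2.imread('pics/scene0.png')[158:200,320:360]
a=im[176:218,320:360]
cv2.imwrite('pics/cmp.png',cv2.convertScaleAbs(cv2.resize(np.hstack([b,a]),None,fx=9,fy=9,interpolation=2),alpha=1.5))
for q in('head_top','button_face'):
  for r in tip_of('scene',q): print(q,r)
print(proj('scene',[[.508,.003,.168],[.481,.003,.142]]))
E
```

```text
t: 13.77
tool_pos: [0.5089, 0.0034, 0.2924]
orientation: [2.22, 2.222, 0.0]
force: [-0.4, 0.0, -0.4]
opening: 0.0003
head_top {'pixel': [189.4, 184.5], 'confidence': 0.91}
head_top {'pixel': [339.0, 186.5], 'confidence': 0.86}
head_top {'pixel': [314.3, 195.0], 'confidence': 0.85}
button_face {'pixel': [348.2, 200.0], 'confidence': 0.58}
button_face {'pixel': [324.5, 207.6], 'confidence': 0.58}
button_face {'pixel': [198.4, 196.7], 'confidence': 0.41}
[[336.15   187.8813]
 [346.2205 199.766 ]]
```

View pics/cmp.png

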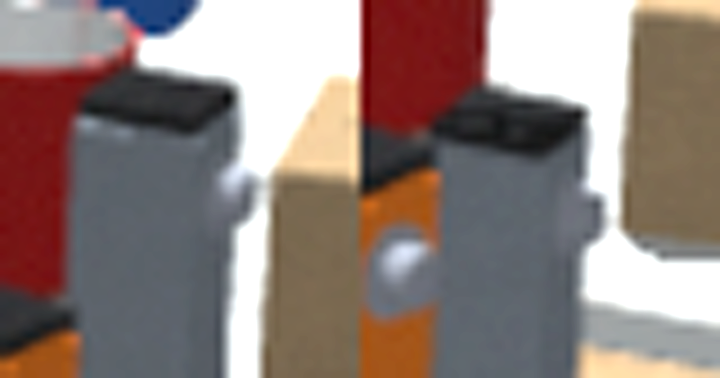

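View pics/scene9.png

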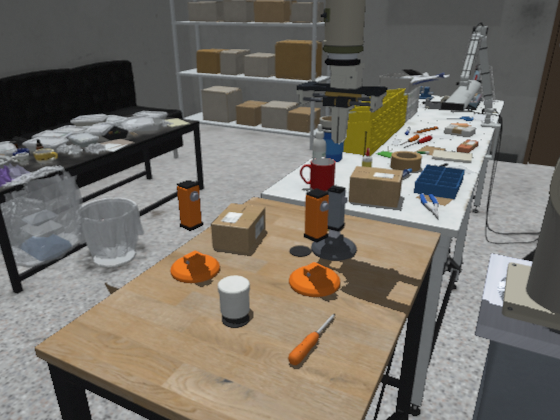

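The button sticks out as far as it did at the start (about 2 px beyond the wall in both). The head stopped hard well short of the bottom stop, and the gripper is clear, so I'm handing in.

```bash
python3 -c "
from plant import *
print(close_job())"
```

```text
the job is handed in; nothing more can be done
None
```

The grey work support is lowered and, by force and picture, latched in its next hole. I handed the job in at about 14 s of the 38 s allowed.

- **What I did:** I squeezed the button fully in, with the fingers at 38 mm, and slid the head down about 31 mm. I then let go and pushed on the rubber top with closed fingers in small steps. The sliding force was mostly 3–5 N. It fell to about 1 N near 50 mm of travel, then rose to a hard stop at about 52 mm. I stopped at 9.6 N, which is about 6.6 N beyond the friction and roughly 0.9 mm on the buffer, then raised the gripper 11 cm clear.
- **Last checks:**
  - In the final scene picture the button stands out as far as at the start. It showed less while the catch was riding on the post.
  - The detected head top and button agree with the felt travel to within about 3 px.
  - The jar, carton, screwdriver and orange look-alikes show no change by eye in that picture. The tape was mostly hidden there, and I took no last top view.
- **Disagreements:** The two cameras differed by a few millimetres on where the head stood. The scene view put it about 5 mm lower or 8–10 mm off in y. I used mainly the top view and the contact forces. The wrist showed up to 8.5 N sideways while squeezing and sliding, and 5.7 N at the final push.

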